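# Set the length stop of a portioning board and bring the cheese up to it

### The arm

A 6-joint arm with a two-finger parallel gripper is mounted at the origin on the work surface. World frame = base frame: x ahead of the robot, y to its left, z up, the work surface at z = 0. Lengths are in m, angles in rad, forces in N, time in s.
With the tool pointing down it reaches from about 0.35 to 0.85 m from the base axis. Payload 8.1 kg.
Tool frame: the origin (TCP) lies at the very end of the fingers, on their centre line; the grasp point (between the pads) lies 19 mm behind it; z points along the fingers, y is the direction in which the jaws open and shut (so a half turn about z gives the same grasp; the last joint's range is limited). The gripper opens to 93 mm and grips with 3 to 60 N. Pads are 15 mm wide; open, the fingers measure 128 mm over their backs; the gripper's body (75 mm by 188 mm) begins 65 mm behind the grasp point.
Start: joints at [1.25, 0.13, 1.488, -0, 1.523, -0.085], TCP at [0.14, 0.583, 0.219] pointing down, gripper open.
Joint ranges: [-2.96, 2.96], [-0.89, 2.26], [0.02, 2.5], [-1.34, 4.48], [0, 2.73], [-2.66, 2.66]. Speed limits (rad/s): [2.39, 2.39, 2.79, 3.14, 3.14, 3.14].

### API

Orientations are given as a rotation vector (axis times angle).
In Python, from plant import * gives the robot as it stands.
- The arm moves only by the tool apply_moves, never from a script. Its argument "commands" is one flat list of numbers, 7 for each row, row after row: the shift along the world's x, y, z in cm, then the turn, a rotation vector about the world's x, y, z in rad, then the finger opening in cm, from 0 to 9.3. A call has 1 to 8 rows; each row shifts and turns the pose as measured when the row begins; what a row does not reach is not made up. A row lasts 1/8 s, in which the tool goes at most 62.5 mm and 10.7 degrees, less where a joint would pass 70% of its speed; a pose out of reach is approached as far as the arm can. A call with a gripper value outside its range is refused whole. The fingers move at their own pace and stop on an object; "squeeze" is the grip in N (left out, the last holds). Time passes only in rows, so rows that do not move let the fingers close. It gives the time, the measured TCP pose, the force and the opening at its end, in the units of the state.
- read_state(): the state, without advancing time (a new reading comes with each control period).
- read_camera(name): name is "scene" or "top" or "wrist"; returns (picture, depth): 400x640x3 uint8, blue, green, red; 400x640 float32, m along the optical axis (not along the pixel's ray), 0 where there is no reading.
- camera_model(name): a dict with "intrinsics" (3x3 intrinsics, pixels), "dist_coeffs" ([k1, k2, p1, p2, k3] as OpenCV has them; the pictures are not rectified), "R" (3x3) and "t" (3): a world point X has camera coordinates R X + t. Camera axes: x right, y down, z forward; pixel columns grow to the right and rows downward; lengths in m; the calibration is good to about 2 mm. A picture is of the moment at which its call begins: read the wrist's pose just before it. camera_model takes no time and is no camera call; for the wrist camera it gives the pose at the moment of the call.
- close_job(): hands the job in, once; it reports no verdict.
Trained networks look in the newest picture that a camera, given by its name, has taken for a name from the list of things; names that differ only in an ending like _2 or _b are one class to them, and where a whole thing is asked for, a point or a joint stands for the part that bears it (a point fixed in the world has none). Each returns a list of dicts, best first, with "conf" (0 to 1); they miss things now and then, are a little off and sometimes report something else, mostly with a low value. They report only what shows in the picture. A call takes as long as a camera call. They do not tell look-alikes from the thing itself.
- find_in(query, camera): "point" ([x, y, z] in m, in the coordinates of the camera as it stood for that picture, good to about 4 mm: the middle of the surface that is visible of it).
- cut_out(query, camera): "mask" (400x640 bool, what is visible of it).
- spot_point(query, camera): "point" ([x, y, z] in m, in the coordinates of the camera as it stood for that picture, good to about 4 mm: a listed point, or the origin of a listed thing).
The state is a dict: "t": time; "q": joint angles; "dq": joint speeds; "joint_torque": joint torques, N m; "tool_pos": TCP position; "orientation": TCP orientation; "force": force on the tool from outside, world axes, zero at the start; "wrist_torque": the same for the moment, N m; "opening": finger opening in m.
Only numpy, scipy, OpenCV 4.12 (cv2) and the standard library are available. Lean on these libraries where they do the work, as an engineer would, in place of code of your own. Each camera call takes 0.05 s, during which the arm holds its last target. There are 200 camera calls.

### The job

On the portioning board, push the sliding stop along its fence until it clicks down into the notch opposite the tall marker peg. Then push the cheese block along the fence until its end rests against the stop, gently enough that the stop stays in its notch. Nothing is to be lifted or tipped, and the other things on the counter stay where they are.

Things in the scene. Friction and masses are not known exactly. Their poses are not given: they have to be found in the camera images.
- rig: portioning board, cream plastic, 270 (x) x 530 (y) x 20 mm, fixed on the counter; origin at the centre of its underside, z up, y along its fence. The cheese and the stop's plate are in front of the fence (smaller x), the marker pegs behind it.
- fence (a point): middle of the top edge of the fence, an upright steel strip along rig y: 12 mm thick, its front face at rig x = 50 mm, from rig y = -210 to 240 mm, top 35 mm above the board (rig z = 55 mm). Three V notches in this edge, 18 mm wide and 9 mm deep, at rig y = 35, 85 and 135 mm.
- stop (a joint): travel of the sliding stop, m: its middle is at rig y = 200 mm minus this. 0 (end away from the cheese) to 0.19, starts at 0 to 0.03, grows towards the cheese. Notches at 0.065, 0.115, 0.165. Slides at about 1.5 N plus slight drag. Its spring plunger pulls it by itself into a notch whose middle is within about 6 mm (the push dips); pushing it out again takes about 11 N.
- plunger (a joint): how far the stop's spring plunger, the black round knob 20 mm across on top of the stop, has dropped, m: 0 riding on the fence's top edge (knob's underside 6 mm above the stop), under 0.0015 there, about 0.0065 dropped fully in a notch.
- stop_top (a point): point on top of the stop above its middle (the plunger's axis), 60 mm above the board. It is level with a notch when their y in the rig frame agree. The body of the stop under it is 40 mm (x) x 36 mm (y) and rides over the fence.
- stop_face (a point): middle of the face of the stop's plate that the cheese is to meet, looking to rig -y, 27 mm above the board; axes parallel to the rig's. The plate is 8 mm thick, stands 2 to 55 mm above the board, and spans rig x = -30 to 48 mm. This face lies 18 mm towards -y from the stop's middle.
- stop_back (a point): point on the opposite face of the same plate, looking to rig +y, at rig x = 3 mm, 27 mm above the board, 10 mm towards -y from the stop's middle: the place to push the stop. This face is free from rig x = -30 to 36 mm.
- peg_tall: the tall marker peg: steel, 9 mm thick on a 16 mm foot, with a 28 mm ball on top, 80 mm tall in all, fixed on the board 49 mm behind the fence's middle, straight opposite one of the three notches (same rig y); origin under its foot, axes parallel to the rig's. Two plain short pegs (30 mm tall, no ball) stand opposite the other two notches.
- cheese: pale yellow block of hard cheese, 60 (x) x 120 (y) x 50 mm high, about 0.4 kg, lying loose on the board in front of the fence with its long side along it, up to 6 mm off it; origin at the centre of its underside (20 mm above the counter), its +y end looks at the stop. Pushing it takes about 2 to 5 N.
- cheese_end (a point): centre of the cheese's end face that looks at the stop (its +y end), 25 mm above its underside
- lemon: bystander: a lemon, 58 mm tall, 54 mm across, on the robot's side of the board; origin under it
- salt_dish: bystander: small white salt dish, 64 mm across, 30 mm high, on the robot's side of the board; origin under it
- shaker: bystander: steel spice shaker, 44 mm across, 72 mm tall, standing on the board behind the fence; origin under it
- spoon: bystander: a serving spoon lying left of the board; origin under it
- knife: bystander: a cook's knife, 305 mm long, lying right of the board; origin under it
Things that resemble listed ones, but are neither listed nor needed, are in the scene too. What is shaped like the cheese but blue or red is not meant.

How it is judged:
On the way, in this order (a step that is already met when the one before it is completed fails the run):
1. the stop has dropped into the notch opposite the tall peg (y of stop_top in the frame of peg_tall between -0.008 and 0.008 m and value of joint plunger above 0.0035 m and velocity of joint stop between -0.01 and 0.01 m/s), for 0.2 s.
2. the cheese has been pushed along the fence against the stop (all of step 1 and y of cheese_end in the frame of stop_face between -0.005 and 0.003 m and x of cheese in the frame of rig above 0.005 m and angle between the y axis of cheese and the y axis of rig, either way round below 0.1 rad and angle between cheese's own z axis and vertical below 0.1 rad and height (world z) of cheese between 0.015 and 0.025 m and linear speed of cheese below 0.01 m/s), for 0.2 s.
At the end, for the whole second after the job is handed in: The stop rests in the notch opposite the tall peg (its middle within 8 mm of the peg along the fence, plunger dropped at least 3.5 mm), and the cheese lies flat and still on the board along the fence (within 15 mm of it and 0.1 rad of parallel) with its end at most 5 mm from the stop's face (all of step 2); the robot touches nothing.
It fails at once if the cheese is lifted or tipped (height (world z) of cheese above 0.03 m or angle between cheese's own z axis and vertical above 0.2 rad).
It fails at once if a bystander is moved more than 30 mm (distance of any of lemon, salt_dish, shaker, spoon, knife from where it was at the start of the episode above 0.03 m).
It also fails if it takes over 59 s, if anything falls off the work surface, if the arm or the gripper's body presses on something with over 40 N, if the wrist force passes 120 N, or if a joint passes its speed limit or range.

## Working session

There is one attempt and no reset: what is moved stays moved. The work goes in short steps, Python scripts to look and compute and a tool call to move; the robot and the scene stay as the last step left them, time stands still between calls to the robot, and variables do not carry over. Pictures are saved under pics/ and viewed, about 8 in all and at most 12, crops included, and the job is handed in when it is done.

Besides the shell and the picture viewer there is one more tool, called after "Request:" by a JSON object that holds its "method" and its "body". apply_moves: Moves the arm, as the interface text tells. Its arguments: {"type":"object","properties":{"commands":{"type":"array"},"squeeze":{"type":"number"}},"required":["commands"]}

```bash
mkdir -p pics
cat > h.py <<'E'
from plant import *
import numpy as np, cv2
def toW(p,c):
    m=camera_model(c); return np.array(m["R"]).T@(np.array(p)-np.array(m["t"]))
def spots(names,cam,f=spot_point):
    for n in names:
        for r in f(n,cam)[:3]: print(cam,n,round(r["conf"],2),np.round(toW(r["point"],cam),4))
def proj(P,c):
    m=camera_model(c); R=np.array(m["R"]); 
    return cv2.projectPoints(np.array(P,float).reshape(-1,3),cv2.Rodrigues(R)[0],np.array(m["t"],float),np.array(m["intrinsics"]),np.array(m["dist_coeffs"]))[0].reshape(-1,2)
E
python3 - <<'E'
from h import *
s=read_state(); print(s)
for c in("scene","top"):
    im,d=read_camera(c); cv2.imwrite(f"pics/{c}0.png",im); np.save(f"{c}0.npy",d)
    spots(["rig","fence","stop_top","stop_face","stop_back","peg_tall","cheese","cheese_end","lemon","salt_dish","shaker"],c)
print(read_state()["t"])
E
```

```text
{'t': 0.0, 'q': array([ 1.24956521e+00,  1.31141798e-01,  1.48931024e+00,  2.34108838e-05,
        1.52298793e+00, -8.53843300e-02]), 'dq': array([-1.08515924e-03, -1.66932159e-03,  2.10772266e-03, -3.46928801e-04,
        6.87710882e-04, -4.94473096e-05]), 'joint_torque': array([ 3.93601867e-04, -5.59849262e+01, -4.91755879e+01,  7.67774926e-02,
        3.54983588e-02, -1.96417227e-04]), 'tool_pos': array([0.13997666, 0.5828475 , 0.21758201]), 'orientation': array([-3.69564303e-01, -3.11937995e+00,  2.83421744e-03]), 'force': array([0.19579887, 0.25935761, 0.99748053]), 'wrist_torque': array([ 0.02945595, -0.01800316,  0.00255015]), 'opening': 0.09291498847209959}
scene rig 0.83 [ 0.5439  0.0025 -0.0028]
scene fence 0.85 [0.5982 0.0245 0.0531]
scene stop_top 0.58 [0.566  0.1976 0.0809]
scene stop_face 0.81 [0.5273 0.1728 0.0439]
scene stop_back 0.97 [0.5202 0.1783 0.0463]
scene peg_tall 0.59 [0.634  0.1006 0.02  ]
scene peg_tall 0.48 [0.4283 0.1548 0.0222]
scene peg_tall 0.22 [ 5.482e-01 -4.397e-01  1.000e-04]
scene cheese 0.96 [ 0.5894 -0.126   0.0173]
scene cheese 0.89 [ 0.2819  0
[... 373 characters left out ...]
 rig 0.53 [0.423 0.16  0.014]
top fence 0.7 [0.5952 0.0262 0.0576]
top stop_top 0.76 [0.5611 0.2027 0.0816]
top stop_face 0.51 [0.5287 0.1709 0.0501]
top stop_face 0.39 [0.6327 0.1083 0.0176]
top stop_back 0.59 [0.513  0.1806 0.0469]
top peg_tall 0.53 [0.6333 0.1088 0.0178]
top cheese 0.97 [ 0.5825 -0.1245  0.018 ]
top cheese 0.92 [0.2769 0.2521 0.0022]
top cheese 0.83 [ 0.307  -0.1918 -0.003 ]
top cheese_end 0.92 [ 0.2691 -0.4675  0.022 ]
top cheese_end 0.76 [0.2711 0.1922 0.0239]
top cheese_end 0.71 [ 0.5739 -0.0633  0.0452]
top lemon 0.68 [0.4214 0.1595 0.0169]
top salt_dish 0.54 [ 0.4502 -0.0338  0.0187]
top shaker 0.45 [0.527  0.1726 0.0496]
top shaker 0.44 [ 0.6808 -0.1646  0.0218]
1.2
```

View pics/scene0.png

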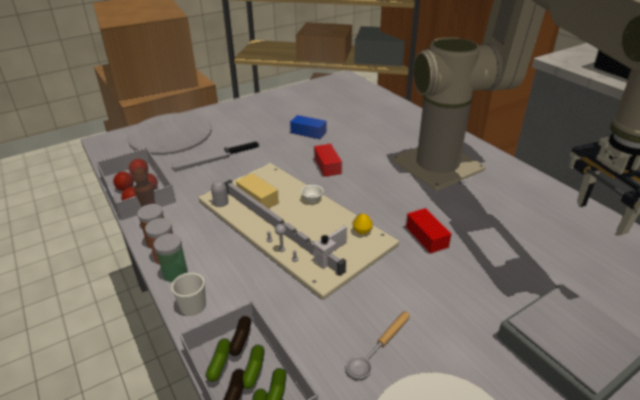

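View pics/top0.png

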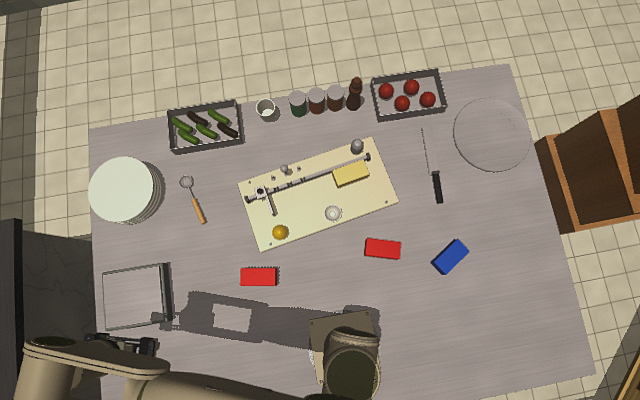

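The scene view shows the board with the yellow cheese at (257,190), the stop at (328,245), and pegs at (269,237), (281,232) and (294,256). The one at (281,232) has a ball and looks like the middle peg. The red blocks at (327,158) and (428,230) and the blue one at (308,127) are decoys; only the yellow block on the board fits. In the top view the cheese is at (350,173), the stop at (265,195), the lemon at (280,232) and the dish at (333,212). Next I'll fit the rig pose and enlarge a crop.

```bash
cat > fit.py <<'E'
from h import *
def board(cam):
    read_camera(cam)
    r=cut_out("rig",cam)[0]; m=r["mask"].astype(np.uint8)
    c=max(cv2.findContours(m,0,1)[0],key=cv2.contourArea)[:,0].astype(np.float64)
    M=camera_model(cam); R=np.array(M["R"]);t=np.array(M["t"])
    u=cv2.undistortPoints(c.reshape(-1,1,2),np.array(M["intrinsics"]),np.array(M["dist_coeffs"])).reshape(-1,2)
    o=-R.T@t; d=np.c_[u,np.ones(len(u))]@R
    P=o+d*((0.02-o[2])/d[:,2])[:,None]
    print(cam,r["conf"],cv2.minAreaRect((P[:,:2]*1000).astype(np.float32)))
    return P
E
python3 - <<'E'
from fit import *
for c in("scene","top"): board(c)
a=cv2.imread("pics/scene0.png")[160:300,190:410]; b=cv2.imread("pics/top0.png")[130:260,225:405]
a=cv2.resize(a,(780,496),interpolation=cv2.INTER_CUBIC);cv2.imwrite("pics/c1.png",a)
E
```

```text
scene 0.7 ((550.9349365234375, 2.977996826171875), (280.9356994628906, 552.96630859375), 10.416598320007324)
top 0.56 ((541.8092041015625, 2.164459228515625), (271.7484130859375, 530.1644897460938), 10.34933090209961)
```

View pics/c1.png

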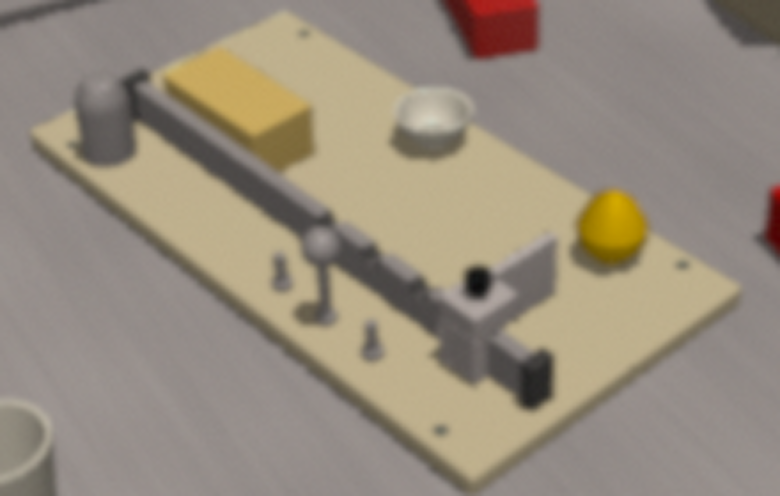

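The crop confirms the tall ball peg at crop (321,250) is the middle peg, so the target notch is at rig y = 85 mm. The board fit from the top view gives its centre at (0.542, 0.002) with yaw 10.35°. It agrees with the fence, peg and stop points.

Next I'll move the closed gripper, jaw axis along rig x, to above a point behind the plate.

Request:
{"method": "apply_moves", "body": {"commands": [4.4,-4.4,0,0,0,-0.16,0,4.4,-4.4,0,0,0,-0.16,0,4.4,-4.4,0,0,0,-0.16,0,4.4,-4.4,0,0,0,-0.16,0,4.4,-4.4,0,0,0,-0.16,0,4.4,-4.4,0,0,0,-0.16,0,4.4,-4.4,0,0,0,-0.16,0,4.4,-4.4,0,0,0,0,0], "squeeze": 20}}

```text
t: 2.4
tool_pos: [0.4919, 0.2288, 0.2196]
orientation: [2.005, 2.416, 0.007]
force: [0.8, 0.9, -0.5]
opening: 0.0177
```

```bash
cat >> h.py <<'E'
from scipy.spatial.transform import Rotation as Ro
A=np.deg2rad(10.35);C=np.array([.542,.002]);RZ=np.array([[np.cos(A),-np.sin(A)],[np.sin(A),np.cos(A)]])
def rig(p): return np.r_[RZ.T@(np.array(p[:2])-C),p[2]]
def world(x,y): return C+RZ@np.array([x,y])
def show(tx=None,ty=None,tz=None):
    s=read_state(); p=s["tool_pos"]; R=Ro.from_rotvec(s["orientation"]).as_matrix()
    print("t",round(s["t"],2),"tcp",np.round(p,4),"rig",np.round(rig(p),4),"F",np.round(s["force"],1),"Frig",np.round(RZ.T@s["force"][:2],1),"op",round(s["opening"],4))
    tgt=np.c_[[np.cos(A),np.sin(A),0]]; y=np.array([np.cos(A),np.sin(A),0]); z=np.array([0,0,-1.]); G=np.c_[np.cross(y,z),y,z]
    print("turn needed",np.round(Ro.from_matrix(G@R.T).as_rotvec(),3))
    if tx is not None: print("delta cm",np.round(100*(np.r_[world(tx,ty),tz]-p),2))
E
python3 -c "
from h import *
show(.003,.215,.2)"
```

```text
t 2.4 tcp [0.4919 0.2288 0.2196] rig [-0.0085  0.2321  0.2196] F [ 0.8  0.9 -0.5] Frig [0.9 0.7] op 0.0177
turn needed [-0.002  0.004 -0.005]
delta cm [ 1.44 -1.47 -1.96]
```

Request:
{"method": "apply_moves", "body": {"commands": [1.4,-1.5,0,0,0,0,0,0,0,0,0,0,0,0]}}

```text
t: 2.65
tool_pos: [0.5087, 0.2096, 0.2195]
orientation: [2.012, 2.41, 0.007]
force: [-0.9, 0.0, -0.4]
opening: 0.0009
```

Run:
```python
from h import *
show(.003,.215,.2)
im,d=read_camera("wrist"); cv2.imwrite("pics/w1.png",im)
for n in ["stop_top","stop_face","stop_back","peg_tall","fence","cheese_end"]:
    for r in spot_point(n,"wrist")[:2]:
        w=toW(r["point"],"wrist"); print(n,round(r["conf"],2),np.round(w,4),"rig",np.round(rig(w),4))
```

```text
t 2.65 tcp [0.5087 0.2096 0.2195] rig [0.0046 0.2102 0.2195] F [-0.9  0.  -0.4] Frig [-0.9  0.2] op 0.0009
turn needed [-0.002  0.005  0.001]
delta cm [-0.24  0.45 -1.95]
stop_top 0.94 [0.5645 0.2045 0.0815] rig [0.0586 0.1951 0.0815]
stop_face 0.7 [0.5308 0.1759 0.0433] rig [0.0202 0.173  0.0433]
stop_back 0.84 [0.5113 0.1797 0.044 ] rig [0.0017 0.1803 0.044 ]
cheese_end 0.81 [0.2681 0.1956 0.0282] rig [-0.2346  0.2396  0.0282]
```

View pics/w1.png

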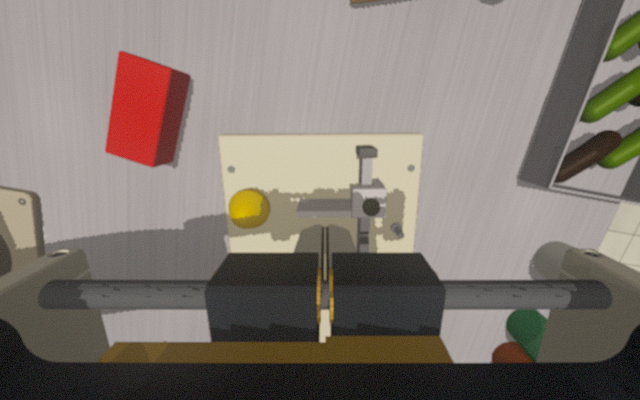

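The wrist view shows the closed fingers at (324,270), the plate at (325,208) and the knob at (370,207). The stop's middle is at rig y ≈ 0.195 and its push face at about 0.184. There is clearance, so I'll lower to z ≈ 0.045.

Request:
{"method": "apply_moves", "body": {"commands": [-0.2,0.4,-6,0,0,0,0,0,0,-6,0,0,0,0,0,0,-5,0,0,0,0,0,0,0,0,0,0,0]}}

```text
t: 3.5
tool_pos: [0.5042, 0.2192, 0.0484]
orientation: [1.999, 2.417, 0.015]
force: [-0.7, -0.1, 0.8]
opening: 0.0003
```

```bash
python3 -c "
from h import *
show(.003,.150,.045)"
```

```text
t 3.5 tcp [0.5042 0.2192 0.0484] rig [0.0018 0.2205 0.0484] F [-0.7 -0.1  0.8] Frig [-0.7 -0. ] op 0.0003
turn needed [-0.004  0.01  -0.008]
delta cm [ 1.38 -6.91 -0.34]
```

Request:
{"method": "apply_moves", "body": {"commands": [0.18,-0.98,-0.3,0,0,0,0,0.18,-0.98,0,0,0,0,0,0.18,-0.98,0,0,0,0,0,0.18,-0.98,0,0,0,0,0,0.18,-0.98,0,0,0,0,0,0.18,-0.98,0,0,0,0,0,0.18,-0.98,0,0,0,0,0]}}

```text
t: 4.38
tool_pos: [0.5218, 0.1503, 0.0537]
orientation: [1.996, 2.415, 0.035]
force: [-0.3, 3.7, -0.6]
opening: 0.0008
```

```bash
python3 -c "
from h import *
show(.003,.134,.045)
for c in ('top','scene'):
    read_camera(c)
    for r in spot_point('stop_top',c)[:1]:print(rig(toW(r['point'],c)))"
```

```text
t 4.38 tcp [0.5218 0.1503 0.0537] rig [0.0068 0.1496 0.0537] F [-0.3  3.7 -0.6] Frig [0.4 3.7] op 0.0008
turn needed [-0.012  0.02  -0.009]
delta cm [-0.1  -1.6  -0.87]
[0.06015966 0.14741356 0.07769734]
```

Request:
{"method": "apply_moves", "body": {"commands": [0,-0.6,-0.4,-0.01,0.02,-0.01,0,0,-0.6,-0.4,0,0,0,0,0.1,-0.6,-0.2,0,0,0,0]}}

```text
t: 4.95
tool_pos: [0.5246, 0.1334, 0.0456]
orientation: [2.013, 2.411, 0.006]
force: [-6.6, 13.4, 10.1]
opening: 0.0004
```

```bash
python3 -c "
from h import *
show(.003,.0845,.045)"
```

```text
t 4.95 tcp [0.5246 0.1334 0.0456] rig [0.0065 0.1324 0.0456] F [-6.6 13.4 10.1] Frig [-4.1 14.3] op 0.0004
turn needed [-0.003  0.003  0.001]
delta cm [ 0.52 -4.78 -0.06]
```

Request:
{"method": "apply_moves", "body": {"commands": [0.05,-0.5,0,0,0,0,0,0.05,-0.5,0,0,0,0,0]}}

```text
t: 5.2
tool_pos: [0.5256, 0.1277, 0.0458]
orientation: [-2.01, -2.409, -0.017]
force: [-1.9, 25.2, -0.2]
opening: 0.0004
```

```bash
python3 -c "
from h import *
show(.003,.0845,.045)"
```

```text
t 5.2 tcp [0.5256 0.1277 0.0458] rig [0.0065 0.1266 0.0458] F [-1.9 25.2 -0.2] Frig [ 2.7 25.1] op 0.0004
turn needed [-0.011  0.003  0.   ]
delta cm [ 0.41 -4.2  -0.08]
```

Request:
{"method": "apply_moves", "body": {"commands": [0,0,0,0,0,0,0]}}

```text
t: 5.32
tool_pos: [0.5255, 0.1287, 0.0457]
orientation: [-2.008, -2.409, -0.019]
force: [-0.6, 2.4, 1.5]
opening: 0.0007
```

Run:
```python
from h import *
show(.003,.0845,.045)
for c in ('top','scene'):
    im,_=read_camera(c); cv2.imwrite(f"pics/{c}1.png",im)
    for n in ('stop_top','stop_back','stop_face'):
        for r in spot_point(n,c)[:1]:print(n,r['conf'],rig(toW(r['point'],c)))
cv2.imwrite("pics/c2.png",cv2.resize(cv2.imread("pics/scene1.png")[180:300,220:400],(780,520),interpolation=cv2.INTER_CUBIC))
```

```text
t 5.33 tcp [0.5255 0.1287 0.0457] rig [0.0065 0.1276 0.0457] F [-0.6  2.4  1.5] Frig [-0.2  2.4] op 0.0007
turn needed [-0.013  0.003 -0.   ]
delta cm [ 0.43 -4.31 -0.07]
stop_top 0.82 [0.05986348 0.12625508 0.07879308]
stop_back 0.6 [0.0068016  0.11770194 0.04793972]
stop_face 0.9 [0.02151254 0.11040653 0.04444184]
```

View pics/c2.png

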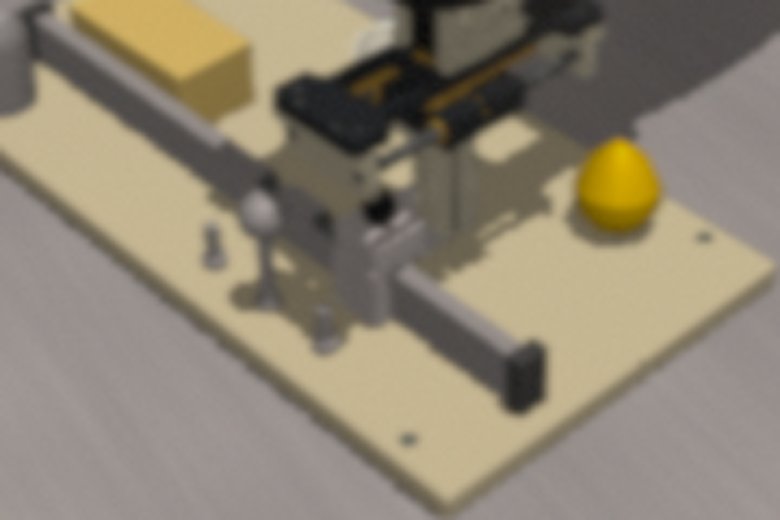

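The crop shows the stop in front of the fingers, just clear of the first notch opposite the near short peg at (325,335), and nothing else is touched. I'll carry on gently.

Request:
{"method": "apply_moves", "body": {"commands": [0.05,-0.6,0,-0.01,0,0,0,0.05,-0.6,-0.1,0,0,0,0,0.05,-0.6,-0.1,0,0,0,0]}}

```text
t: 6.1
tool_pos: [0.5284, 0.11, 0.0443]
orientation: [2.009, 2.411, 0.009]
force: [0.1, 3.4, 3.4]
opening: 0.0005
```

Run:
```python
from h import *
show(.003,.0845,.045)
```

```text
t 6.1 tcp [0.5284 0.11   0.0443] rig [0.006  0.1087 0.0443] F [0.1 3.4 3.4] Frig [0.7 3.3] op 0.0005
turn needed [-0.002  0.006 -0.   ]
delta cm [ 0.14 -2.43  0.07]
```

Request:
{"method": "apply_moves", "body": {"commands": [0.05,-0.6,0,0,0,0,0,0.05,-0.6,0,0,0,0,0,0.05,-0.3,0,0,0,0,0,0,0,0,0,0,0,0]}}

```text
t: 6.6
tool_pos: [0.53, 0.0927, 0.0438]
orientation: [2.011, 2.409, 0.008]
force: [0.2, -0.0, -0.1]
opening: 0.0007
```

Run:
```python
from h import *
show(.003,.0845,.045)
```

```text
t 6.6 tcp [0.53   0.0927 0.0438] rig [0.0045 0.0913 0.0438] F [ 0.2 -0.  -0.1] Frig [ 0.2 -0.1] op 0.0007
turn needed [-0.002  0.006  0.001]
delta cm [-0.02 -0.7   0.12]
```

Request:
{"method": "apply_moves", "body": {"commands": [0,-0.3,0,0,0,0,0,0,0,0,0,0,0,0]}}

```text
t: 6.85
tool_pos: [0.5292, 0.0885, 0.0432]
orientation: [2.012, 2.409, 0.005]
force: [0.4, 0.1, 0.1]
opening: 0.0004
```

Run:
```python
from h import *
show(.003,.0845,.045)
for c in ('top','scene'):
    im,_=read_camera(c)
    for n in ('stop_top','peg_tall'):
        for r in spot_point(n,c)[:1]:print(c,n,r['conf'],rig(toW(r['point'],c)))
```

```text
t 6.85 tcp [0.5292 0.0885 0.0432] rig [0.0029 0.0874 0.0432] F [0.4 0.1 0.1] Frig [0.4 0. ] op 0.0004
turn needed [-0.     0.004  0.001]
delta cm [ 0.06 -0.28  0.18]
scene stop_top 0.95 [0.05664867 0.08496066 0.08242578]
scene peg_tall 0.59 [0.1100909  0.07879691 0.01926553]
```

Contact force is zero and the stop reads rig y ≈ 0.085, so it looks captured. I'll back off, rise and check with the wrist camera.

Request:
{"method": "apply_moves", "body": {"commands": [-0.2,1,0,0,0,0,0,0,0,6,0,0,0,0,0,0,6,0,0,0,0,0,0,6,0,0,0,0,0.3,-1.5,0,0,0,0,0,0,0,0,0,0,0,0]}}

```text
t: 7.9
tool_pos: [0.527, 0.0874, 0.2271]
orientation: [2.01, 2.414, 0.003]
force: [0.2, -0.0, -0.3]
opening: 0.0004
```

Run:
```python
from h import *
show(.016,-.225,.22)
im,d=read_camera("wrist"); cv2.imwrite("pics/w2.png",im)
for n in ["stop_top","stop_face","stop_back","peg_tall"]:
    for r in spot_point(n,"wrist")[:2]:
        w=toW(r["point"],"wrist"); print(n,round(r["conf"],2),"rig",np.round(rig(w),4))
# knob and stop-top heights by depth around projected stop_top
for y in(.080,.085,.09):
    P=np.r_[world(.056,y),.095]; u=proj(P,"wrist")[0]; print(y,u)
for c in ("scene",):
    im,_=read_camera(c)
    for n in ('stop_top','peg_tall'):
        for r in spot_point(n,c)[:1]:print(c,n,r['conf'],rig(toW(r['point'],c)))
cv2.imwrite("pics/s2.png",cv2.resize(im[200:280,240:360],(780,520),interpolation=cv2.INTER_CUBIC))
```

```text
t 7.9 tcp [0.527  0.0874 0.2271] rig [0.0006 0.0867 0.2271] F [ 0.2 -0.  -0.3] Frig [ 0.2 -0.1] op 0.0004
turn needed [-0.001  0.002 -0.001]
delta cm [  7.11 -30.38  -0.71]
stop_top 0.72 rig [0.0016 0.0741 0.0454]
stop_top 0.66 rig [0.0572 0.0861 0.0796]
stop_face 0.57 rig [0.0201 0.0668 0.0393]
stop_back 0.98 rig [0.0006 0.0748 0.044 ]
peg_tall 0.62 rig [0.1023 0.085  0.0195]
0.08 [374.67969576 194.03030958]
0.085 [374.90970824 189.68255402]
0.09 [375.14160087 185.29631761]
scene stop_top 0.87 [0.0606629  0.0851301  0.08031218]
scene peg_tall 0.53 [0.10914725 0.07754673 0.02269578]
```

View pics/s2.png

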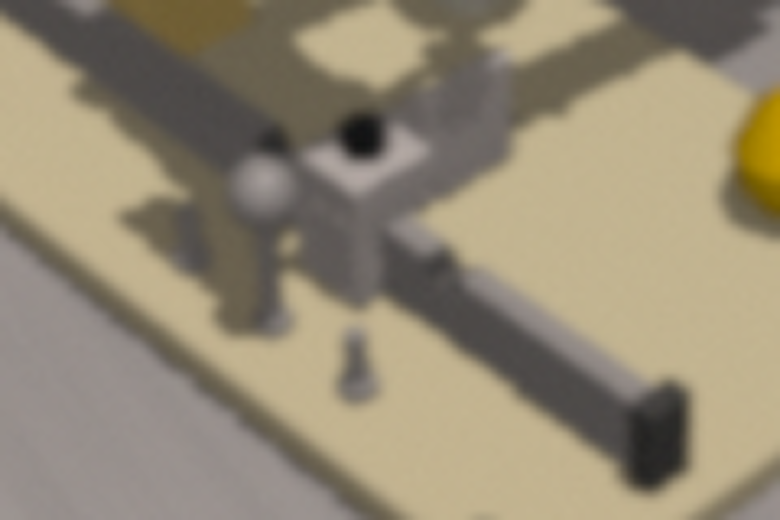

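View pics/w2.png

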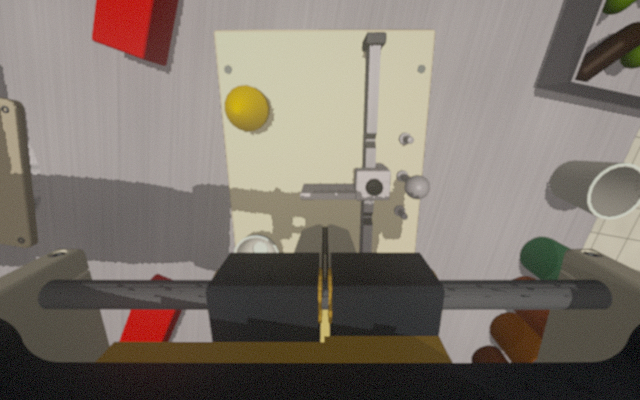

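The stop sits at rig y ≈ 0.085, with the knob (374,187) level with the ball (417,187) and close to the stop's top. It is seated in the right notch. Next I'll move over to behind the cheese.

Request:
{"method": "apply_moves", "body": {"commands": [1.3,-5.6,0,0,0,0,0,1.3,-5.6,0,0,0,0,0,1.3,-5.6,0,0,0,0,0,1.3,-5.6,0,0,0,0,0,1.3,-5.6,0,0,0,0,0,0.3,-1.2,0,0,0,0,0,0,0,0,0,0,0,0]}}

```text
t: 9.18
tool_pos: [0.5944, -0.2105, 0.2231]
orientation: [-2.001, -2.415, -0.002]
force: [0.2, 0.2, -0.1]
opening: 0.0002
```

Run:
```python
from h import *
show(.018,-.225,.045)
im,d=read_camera("wrist"); cv2.imwrite("pics/w3.png",im)
for n in ["cheese","cheese_end"]:
    for r in spot_point(n,"wrist")[:2]:
        w=toW(r["point"],"wrist"); print(n,round(r["conf"],2),"rig",np.round(rig(w),4))
```

```text
t 9.18 tcp [ 0.5944 -0.2105  0.2231] rig [ 0.0133 -0.2184  0.2231] F [ 0.2  0.2 -0.1] Frig [0.2 0.2] op 0.0002
turn needed [-0.004 -0.003 -0.006]
delta cm [  0.58  -0.56 -17.81]
cheese 0.88 rig [ 0.0229 -0.1279  0.0178]
cheese 0.84 rig [-0.2652 -0.1437  0.002 ]
cheese_end 0.92 rig [ 0.0161 -0.0686  0.046 ]
cheese_end 0.91 rig [-0.2903 -0.1982  0.0213]
```

View pics/w3.png

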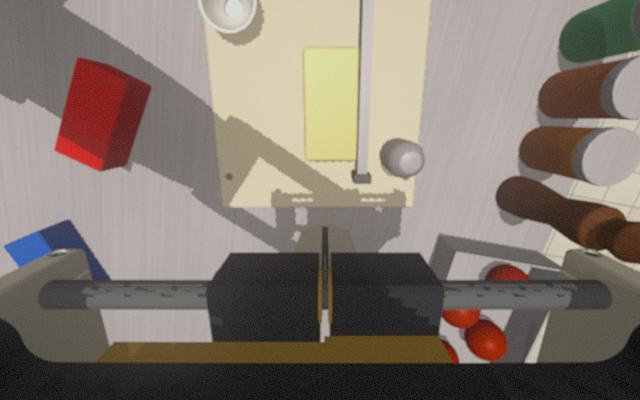

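The wrist view shows the cheese at (332,103) beside the fence with its near end at row 160, and the fingers behind it are clear. I'll lower there.

Request:
{"method": "apply_moves", "body": {"commands": [0.6,-0.5,-6,0,0,0,0,0,0,-6,0,0,0,0,0,0,-5.5,0,0,0,0,0,0,0,0,0,0,0]}}

```text
t: 9.82
tool_pos: [0.602, -0.2067, 0.0485]
orientation: [1.991, 2.429, 0.006]
force: [-0.4, 1.4, -0.0]
opening: 0.0006
```

Run:
```python
from h import *
show(.018,-.0605,.042)
```

```text
t 9.82 tcp [ 0.602  -0.2067  0.0485] rig [ 0.0215 -0.2161  0.0485] F [-0.4  1.4 -0. ] Frig [-0.1  1.4] op 0.0006
turn needed [-0.003  0.003 -0.017]
delta cm [-3.14 15.24 -0.65]
```

Request:
{"method": "apply_moves", "body": {"commands": [-0.3,0.8,-0.5,0,0,-0.015,0,-0.2,0.8,-0.1,0,0,0,0,-0.15,0.8,0,0,0,0,0,-0.15,0.8,0,0,0,0,0,-0.15,0.8,0,0,0,0,0]}}

```text
t: 10.45
tool_pos: [0.5981, -0.1653, 0.0529]
orientation: [2.0, 2.404, 0.012]
force: [0.1, -1.1, -0.7]
opening: 0.0006
```

Run:
```python
from h import *
show(.018,-.0605,.042)
```

```text
t 10.45 tcp [ 0.5981 -0.1653  0.0529] rig [ 0.0251 -0.1747  0.0529] F [ 0.1 -1.1 -0.7] Frig [-0.1 -1.1] op 0.0006
turn needed [ 0.003  0.016 -0.002]
delta cm [-2.75 11.1  -1.09]
```

Request:
{"method": "apply_moves", "body": {"commands": [-0.35,0.7,-0.5,0,0.015,0,0,-0.3,0.7,-0.4,0,0,0,0,-0.25,0.7,-0.2,0,0,0,0,-0.2,0.7,-0.1,0,0,0,0,-0.2,0.7,-0.1,0,0,0,0,-0.2,0.7,-0.1,0,0,0,0]}}

```text
t: 11.2
tool_pos: [0.5847, -0.1228, 0.0409]
orientation: [2.004, 2.407, -0.002]
force: [0.5, -5.1, 3.6]
opening: 0.0005
```

Run:
```python
from h import *
show(.018,-.0605,.042)
for c in ("top","scene"):
  read_camera(c)
  for n in ["cheese","cheese_end"]:
    for r in spot_point(n,c)[:3]:
        w=rig(toW(r["point"],c)); 
        if abs(w[0])<.1: print(n,round(r["conf"],2),"rig",np.round(w,4))
```

```text
t 11.2 tcp [ 0.5847 -0.1228  0.0409] rig [ 0.0196 -0.1304  0.0409] F [ 0.5 -5.1  3.6] Frig [-0.5 -5.1] op 0.0005
turn needed [ 0.007  0.006 -0.002]
delta cm [-1.41  6.85  0.11]
cheese 0.89 rig [ 0.0183 -0.0618  0.0195]
cheese 0.72 rig [-0.0952 -0.0278  0.021 ]
```

Request:
{"method": "apply_moves", "body": {"commands": [-0.15,0.7,0,0,0,0,0,-0.15,0.7,0,0,0,0,0,-0.15,0.7,0,0,0,0,0,-0.15,0.7,0,0,0,0,0,-0.15,0.7,0,0,0,0,0]}}

```text
t: 12.12
tool_pos: [0.5762, -0.0864, 0.0402]
orientation: [2.006, 2.407, -0.004]
force: [0.9, -2.7, 1.4]
opening: 0.0001
```

Run:
```python
from h import *
show(.018,-.0605,.042)
```

```text
t 12.12 tcp [ 0.5762 -0.0864  0.0402] rig [ 0.0178 -0.0932  0.0402] F [ 0.9 -2.7  1.4] Frig [ 0.4 -2.8] op 0.0001
turn needed [ 0.007  0.005 -0.001]
delta cm [-0.56  3.22  0.18]
```

Request:
{"method": "apply_moves", "body": {"commands": [-0.12,0.6,0,0,0,0,0,-0.12,0.6,0,0,0,0,0,-0.1,0.6,0,0,0,0,0]}}

```text
t: 12.5
tool_pos: [0.5725, -0.0669, 0.0402]
orientation: [2.005, 2.408, -0.004]
force: [0.4, -2.6, -0.2]
opening: 0.0006
```

Run:
```python
from h import *
show(.018,-.0605,.042)
```

```text
t 12.5 tcp [ 0.5725 -0.0669  0.0402] rig [ 0.0176 -0.0733  0.0402] F [ 0.4 -2.6 -0.2] Frig [-0.  -2.6] op 0.0006
turn needed [ 0.007  0.005 -0.001]
delta cm [-0.19  1.27  0.18]
```

Request:
{"method": "apply_moves", "body": {"commands": [-0.07,0.4,0,0,0,0,0,-0.07,0.4,0,0,0,0,0]}}

```text
t: 12.75
tool_pos: [0.5709, -0.0583, 0.0402]
orientation: [2.005, 2.408, -0.004]
force: [1.4, -2.6, 0.6]
opening: 0.0002
```

Run:
```python
from h import *
show(.018,-.0605,.042)
```

```text
t 12.75 tcp [ 0.5709 -0.0583  0.0402] rig [ 0.0176 -0.0645  0.0402] F [ 1.4 -2.6  0.6] Frig [ 0.9 -2.8] op 0.0002
turn needed [ 0.007  0.005 -0.001]
delta cm [-0.03  0.4   0.18]
```

Request:
{"method": "apply_moves", "body": {"commands": [-0.03,0.2,0,0,0,0,0]}}

```text
t: 12.88
tool_pos: [0.5707, -0.0562, 0.0403]
orientation: [2.005, 2.408, -0.004]
force: [3.2, -8.4, -0.1]
opening: 0.0006
```

Request:
{"method": "apply_moves", "body": {"commands": [-0.03,0.15,0,0,0,0,0]}}

```text
t: 13.0
tool_pos: [0.5708, -0.0558, 0.0404]
orientation: [2.003, 2.406, -0.006]
force: [2.2, -10.7, -0.2]
opening: 0.0003
```

Motion stalled and the force rose to about 10 N, of which 2 to 3 N is cheese friction, so the cheese has reached the stop. I'll back off now and check.

Request:
{"method": "apply_moves", "body": {"commands": [0,-0.05,0,0,0,0,0,0.3,-1.5,0,0,0,0,0,0.3,-1.5,0,0,0,0,0,0,0,6,0,0,0,0,0,0,6,0,0,0,0,0,0,5,0,0,0,0,0,0,0,0,0,0,0]}}

```text
t: 13.88
tool_pos: [0.5744, -0.0909, 0.2131]
orientation: [2.01, 2.408, -0.007]
force: [0.0, -0.0, -0.8]
opening: 0.0009
```

Run:
```python
from h import *
show()
for c in ("wrist","scene","top"):
  im,_=read_camera(c); cv2.imwrite(f"pics/{c}9.png",im)
  for n in ["stop_top","stop_face","stop_back","peg_tall","cheese","cheese_end"]:
    for r in spot_point(n,c)[:3]:
        w=rig(toW(r["point"],c))
        if abs(w[0])<.12 and w[1]>-.1: print(c,n,round(r["conf"],2),"rig",np.round(w,4))
a=cv2.resize(cv2.imread("pics/wrist9.png")[0:240,200:450],(410,394)); 
b=cv2.resize(cv2.imread("pics/scene9.png")[170:280,230:345],(380,394),interpolation=cv2.INTER_CUBIC)
cv2.imwrite("pics/f.png",np.hstack([a,b]))
```

```text
t 13.88 tcp [ 0.5744 -0.0909  0.2131] rig [ 0.0152 -0.0972  0.2131] F [ 0.  -0.  -0.8] Frig [ 0. -0.] op 0.0009
turn needed [0.007 0.    0.001]
wrist stop_face 0.79 rig [0.0153 0.0715 0.0388]
wrist stop_back 0.79 rig [-0.0054  0.077   0.0357]
wrist stop_back 0.72 rig [0.0155 0.0095 0.0092]
wrist peg_tall 0.61 rig [0.1018 0.088  0.0089]
wrist cheese 0.81 rig [0.0134 0.0112 0.0078]
wrist cheese_end 0.82 rig [0.0108 0.0686 0.0393]
scene stop_top 0.76 rig [0.06   0.0872 0.0783]
scene stop_face 0.97 rig [0.0199 0.0639 0.0438]
scene stop_back 0.56 rig [0.0069 0.0724 0.047 ]
scene peg_tall 0.26 rig [0.0633 0.0151 0.0528]
scene cheese 0.86 rig [0.0202 0.0035 0.0197]
top stop_top 0.65 rig [0.0559 0.0821 0.081 ]
top stop_face 0.5 rig [0.0167 0.0676 0.0483]
top stop_back 0.58 rig [0.0058 0.0762 0.0449]
top stop_back 0.37 rig [0.0571 0.0823 0.078 ]
top peg_tall 0.4 rig [0.1096 0.0873 0.0171]
top cheese 0.66 rig [0.0148 0.008  0.0195]
top cheese_end 0.85 rig [0.0181 0.0696 0.0439]
```

View pics/f.png

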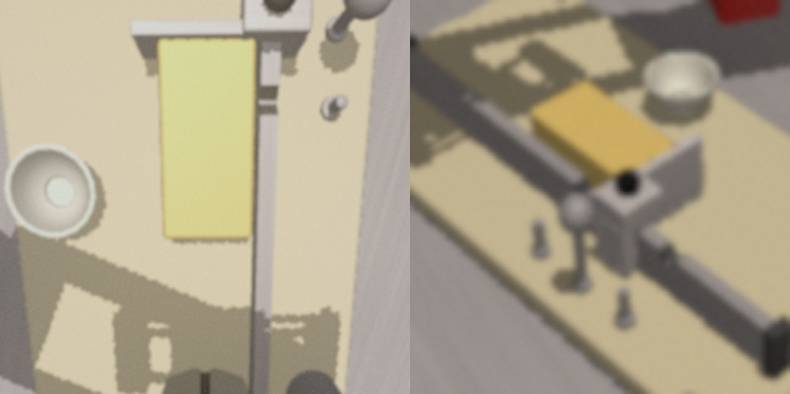

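The picture shows the cheese end flush against the plate at (205,35), the cheese parallel to the fence, and the stop opposite the ball peg (575,210). I'm handing in.

```bash
python3 -c "
from plant import *
print(close_job())"
```

```text
the job is handed in; nothing more can be done
None
```

I pushed the stop past the first notch and into the middle one, opposite the tall peg. I then pushed the cheese along the fence until it met the stop, backed the gripper off clear of everything, and handed in at about 15 s of the 59 s allowed.

**Stop position:** the last checks put the stop's middle at rig y of 82 to 87 mm and the notch at 85 mm. That is within the 8 mm allowed.

**Cheese:** its end read 69 to 70 mm in the top and wrist views, against a stop face at 64 to 72 mm, and 65.5 mm from the finger position at contact. In the last picture it sits flush against the plate, flat and parallel to the fence.

**Forces:** the peak was about 25 N at the fingers while pushing the stop out of the first notch. The final push on the cheese was about 11 N, of which I estimate about 8 N reached the stop.

**Less certain:**
- The plunger drop was not measured. I inferred it from the stop moving ahead of the fingers, the knob sitting low, and the stop holding against the cheese.
- The tall peg's position differed between cameras by up to about 10 mm (scene view 78 mm, the others 85 to 88 mm). I went by the board geometry and the wrist view.
- I did not re-measure the bystanders; the gripper stayed well clear of them.

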